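# Sort two sealed bottles into the full and the empty tray by weight

## Task

Two identical large sealed bottles with black caps stand on the bench; one is full and the other is empty, which shows only in how heavy it feels when lifted. Stand the full bottle upright in the oblong tray and the empty one upright in the square tray. Set them down gently, do not drop them.

Things in the scene. Friction and masses are not known exactly. Their poses are not given: they have to be found in the camera images.
- bottle_a_center (a point): Centre (56 mm above the underside) of one of two identical upright sealed bottles: round, brown body with a pale label, 57 mm in diameter, straight-sided from bench to about 70 mm up, black screw cap 42 mm wide and 24 mm tall on top, 112 mm tall in all; far larger than the small bottles on the bench. z axis up along the bottle. It may be the full or the empty one
- bottle_b_center (a point): The same point of the other of the two identical bottles. One of the two is full and weighs 450 to 580 g, the other is empty and weighs 60 to 110 g; which is which cannot be seen
- oblong_tray: Tray for the full bottle: shallow open steel tray, oblong, 210 mm (its x) by 125 mm (its y) outside, fixed to the bench on 10 mm feet. Its inner floor is 14 mm and its rim 38 mm above the bench, walls 4 mm thick. Origin at the tray's centre, at bench height; z up
- square_tray: Tray for the empty bottle: shallow open steel tray, square, 125 mm by 125 mm outside, fixed to the bench on 10 mm feet. Its inner floor is 14 mm and its rim 38 mm above the bench, walls 4 mm thick. Origin at the tray's centre, at bench height; z up
Not all that is in view belongs to the job. What is shaped like the square_tray but red is not meant.

How it is judged:
By the outcome, as a careful person would: the job done as asked, in the order asked, and still so for the second after the job is handed in, with the robot touching nothing.
It also fails if it takes over 64 s, if anything falls off the work surface, if the arm or the gripper's body presses on something with over 40 N, if the wrist force passes 120 N, or if a joint passes its speed limit or range.

## Robot

A 6-joint arm with a two-finger parallel gripper is mounted at the origin on a cart in front of the work surface, level with it; the furniture and walls round the work are solid. World frame = base frame: x ahead of the robot, y to its left, z up, the work surface at z = 0. Lengths are in m, angles in rad, forces in N, time in s.
With the tool pointing down it reaches from about 0.375 to 0.925 m from the base axis. Payload 5.7 kg.
Tool frame: the origin (TCP) lies midway between the tips of the shut fingers; the grasp point (between the pads) lies 19 mm behind it; z points along the fingers, y is the line along which they close (so a half turn about z gives the same grasp; the last joint's range is limited). The gripper opens to 88 mm and grips with 3 to 60 N. Pads are 20 mm wide; open, the fingers measure 115 mm over their backs; the gripper's body (75 mm by 178 mm) begins 61 mm behind the grasp point.
Start: joints at [1.174, 0.359, 1.51, -0, 1.272, -0.115], TCP at [0.167, 0.576, 0.199] pointing down, gripper open.
Joint ranges: [-2.97, 2.97], [-1.01, 2.36], [0.21, 2.38], [-0.96, 4.11], [0.2, 2.71], [-2.98, 2.98]. Speed limits (rad/s): [2.39, 2.39, 3.14, 3.14, 3.14, 3.14].

## Interface

Orientations are given as a unit quaternion [x, y, z, w].
In Python, from bench import move_ptp, servo_line, goto_joints, move_gripper, sleep, inverse_kinematics, capture, PlanningError, close_job, spot_in, silhouettes, current_clock, current_joint_pos, current_qvel, current_joint_torque, current_position, current_orientation, current_force, current_torque, current_finger_gap, current_grip_force gives the robot as it stands. Calls block until the motion is done:
- move_ptp(position, orientation): joint-space move of the TCP to a pose.
- servo_line(position, orientation=None, rate=0.15, contact_N=None): straight line of the TCP; orientation=None keeps the orientation; rate is the mean speed in m/s. With contact_N (N) it stops when the force on the tool has changed by that much, and returns True; else False.
- goto_joints(angles): joint-space move.
- move_gripper(opening): finger opening in m; the grip force is fixed at half the most; returns when the fingers have stopped.
- sleep(seconds).
- inverse_kinematics(position, orientation): joint angles nearest the present ones, or None.
- capture(name): name is "scene" or "side" or "wrist"; returns a dict with "image" (400x640x3 uint8, blue, green, red), "range_z" (400x640 float32, m along the optical axis (not along the pixel's ray), 0 where there is no reading), "intrinsics" (3x3 intrinsics, pixels), "R" (3x3) and "t" (3): a world point X has camera coordinates R X + t. Camera axes: x right, y down, z forward; pixel columns grow to the right and rows downward; lengths in m; the calibration is good to about 2 mm. A picture is of the moment at which its call begins.
A pose or a line that the arm cannot do raises PlanningError and nothing moves.
- close_job(): hands the job in; it is judged then, once.
Trained networks look in the newest picture that a camera, given by its name, has taken for a name from the list of things; names that differ only in an ending like _2 or _b are one class to them, and where a whole thing is asked for, a point or a joint stands for the part that bears it (a point fixed in the world has none). Each returns a list of dicts, best first, with "conf" (0 to 1); they miss things now and then, are a little off and sometimes report something else, mostly with a low value. They report only what shows in the picture. A call takes as long as a camera call. They do not tell look-alikes from the thing itself.
- spot_in(camera, query): "xy" ([column, row] in pixels, amid what is visible of it).
- silhouettes(camera, query): "region" (400x640 bool, what is visible of it) and "xy" ([column, row] in pixels, amid what is visible of it).
Readings, each from a call of its own:
- current_clock(): time.
- current_joint_pos(): joint angles.
- current_qvel(): joint speeds.
- current_joint_torque(): joint torques, N m.
- current_position(): TCP position.
- current_orientation(): TCP orientation.
- current_force(): force on the tool from outside, world axes, zero at the start.
- current_torque(): the same for the moment, N m.
- current_finger_gap(): finger opening in m.
- current_grip_force(): force on a finger pad.
Only numpy, scipy, OpenCV 4.12 (cv2) and the standard library are available. Lean on these libraries where they do the work, as an engineer would, in place of code of your own. Each camera call takes 0.05 s, during which the arm holds its last target. There are 200 camera calls.

## Working session

There is one attempt and no reset: what is moved stays moved. The work goes in short steps, each a Python script; the robot and the scene stay as the last script left them, time stands still between calls to the robot, and variables do not carry over. Pictures are saved under pics/ and viewed, at most 10 in all, crops included, and the job is handed in when it is done.

```bash
mkdir -p pics
cat > h.py <<'E'
from bench import *
import numpy as np, cv2
def world(c,u,v,z=None):
    K,R,t=c["intrinsics"],c["R"],c["t"]
    d=np.linalg.inv(K)@np.stack([np.atleast_1d(u),np.atleast_1d(v),np.ones(np.size(u))])
    return (R.T@(d*z-t[:,None])).T
def cloud(c,m):
    v,u=np.nonzero(m&(c["range_z"]>0)); return world(c,u,v,c["range_z"][v,u])
E
python3 - <<'E'
from h import *
for n in("scene","side"):
    c=capture(n); cv2.imwrite(f"pics/{n}0.png",c["image"])
    for q in("bottle_a_center","oblong_tray","square_tray"):
        for s in silhouettes(n,q):
            P=cloud(c,s["region"])
            if len(P): print(n,q,round(s["conf"],2),np.round(s["xy"]),s["region"].sum(),"med",np.median(P,0).round(3),"lo",np.percentile(P,2,axis=0).round(3),"hi",np.percentile(P,98,axis=0).round(3))
print(current_clock(),current_orientation())
E
```

```text
scene bottle_a_center 0.83 [367. 191.] 545 med [ 0.602 -0.061  0.065] lo [ 0.586 -0.077 -0.001] hi [0.715 0.042 0.114]
scene bottle_a_center 0.3 [290. 173.] 411 med [0.456 0.172 0.071] lo [0.439 0.16  0.012] hi [0.484 0.199 0.114]
scene square_tray 0.78 [426. 282.] 2228 med [ 0.518 -0.404  0.015] lo [ 0.447 -0.469  0.002] hi [ 0.579 -0.338  0.039]
scene square_tray 0.68 [369. 338.] 2903 med [ 0.285 -0.417  0.014] lo [ 0.212 -0.485  0.01 ] hi [ 0.352 -0.347  0.039]
side bottle_a_center 0.69 [362. 194.] 496 med [ 0.605 -0.066  0.069] lo [ 0.587 -0.079  0.005] hi [ 0.635 -0.031  0.113]
side oblong_tray 0.84 [289. 140.] 1207 med [0.498 0.372 0.016] lo [0.392 0.277 0.008] hi [0.606 0.436 0.038]
side square_tray 0.93 [383. 288.] 2128 med [ 0.518 -0.403  0.015] lo [ 0.448 -0.47   0.01 ] hi [ 0.578 -0.34   0.039]
0.4 [ 1.40434102e-01  9.90090010e-01 -1.77767572e-04 -5.00859681e-05]
```

View pics/scene0.png

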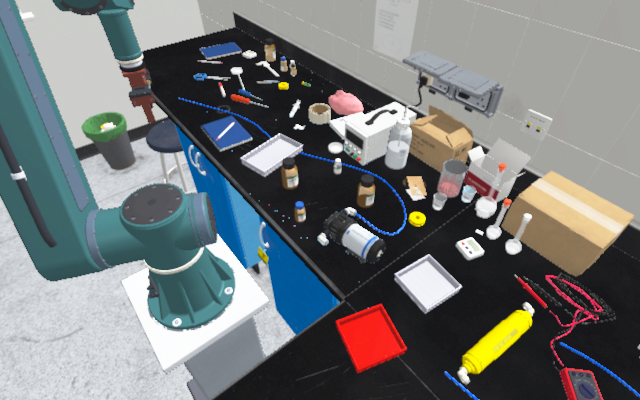

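View pics/side0.png

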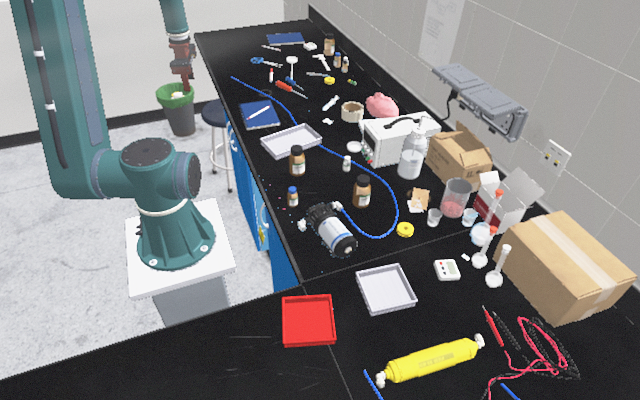

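The scene shows two brown, black-capped large bottles at (290,173) and (367,191). Look-alikes are the far bottle at (270,50) and the small blue-capped one at (300,211). The grey square tray is at (428,283) and the red one at (370,338) isn't meant; the oblong tray is at (272,154). I'll measure these and confirm them in a crop.

```bash
cat >> h.py <<'E'
from scipy.optimize import least_squares
def fit(P,c0,r=.0285,lo=.012,hi=.068):
    Q=P[(P[:,2]>lo)&(P[:,2]<hi)]; Q=Q[np.hypot(*(Q[:,:2]-c0).T)<.045]
    s=least_squares(lambda c:np.hypot(Q[:,0]-c[0],Q[:,1]-c[1])-r,c0,loss="soft_l1",f_scale=.002)
    return s.x,len(Q),np.abs(s.fun).mean()
E
python3 - <<'E'
from h import *
A=np.ones((400,640),bool)
Ps=[]
for n in("scene","side"):
    c=capture(n); P=cloud(c,A); Ps.append(P)
    for c0 in([.47,.185],[.62,-.05]): 
        print(n,fit(P,np.array(c0)), "top",P[np.hypot(*(P[:,:2]-c0).T)<.03][:,2].max().round(3))
    u,v=((270,50) if n=="scene" else (329,45))
    m=np.zeros_like(A); m[v-10:v+12,u-6:u+7]=1; print("far",cloud(c,m)[cloud(c,m)[:,2]>.02].mean(0))
    for name,b in(("sq",(.43,.60,-.49,-.32)),("ob",(.37,.63,.25,.48))):
        Q=P[(P[:,0]>b[0])&(P[:,0]<b[1])&(P[:,1]>b[2])&(P[:,1]<b[3])&(P[:,2]>.028)&(P[:,2]<.043)]
        print(n,name,len(Q),cv2.minAreaRect((Q[:,:2]*1000).astype(np.float32)))
    if n=="scene":
        cv2.imwrite("pics/crop.png",np.hstack([cv2.resize(c["image"][y:y+100,x:x+100],(400,400),interpolation=2) for x,y in((245,130),(325,150))]))
P=np.vstack(Ps)
# heights of neighbours around each bottle and tray
for n,c0 in(("A",[.47,.185]),("B",[.62,-.05]),("sq",[.514,-.404]),("ob",[.498,.36])):
    d=np.abs(P[:,:2]-c0); Q=P[(d<.22).all(1)&(P[:,2]>.012)]
    g=np.zeros((11,11),int)
    for p in Q:
        i,j=((p[:2]-c0+.22)/.04).astype(int); g[i,j]=max(g[i,j],int(p[2]*1000))
    print(n,"rows x up, cols y up, 4cm\n",g)
E
```

```text
scene (array([0.46733421, 0.1896202 ]), 186, np.float64(0.0013270368133229153)) top 0.116
scene (array([ 0.61540592, -0.04845463]), 199, np.float64(0.0011245635989634462)) top 0.115
far [0.99803944 1.13593421 0.06419122]
scene sq 500 ((514.4984741210938, -402.7083740234375), (132.31246948242188, 133.2853240966797), 82.76976013183594)
scene ob 349 ((501.9732971191406, 356.70318603515625), (218.53562927246094, 134.02523803710938), 12.24770736694336)
side (array([0.46654763, 0.18906253]), 181, np.float64(0.0014889895070710286)) top 0.114
side (array([ 0.61532221, -0.04861964]), 203, np.float64(0.0012946846393053352)) top 0.115
far [0.99147089 1.12623125 0.06006525]
side sq 490 ((514.3119506835938, -404.09442138671875), (132.25668334960938, 131.79629516601562), 83.61238861083984)
side ob 271 ((500.2210693359375, 358.1969909667969), (218.48411560058594, 139.63345336914062), 11.754508972167969)
A rows x up, cols y up, 4cm
 [[  0   0   0   0   0   0   0   0   0   0   0]
 [  0   0   0   0   0   0   0   0   0   0   0]
 [  0   0   0   0   0   0   0   0   0   0   0]
 [  0  75   0   0   0   0   
[... 1170 characters left out ...]
  0 37]
 [50  0  0  0 39 40 39  0  0  0 15]
 [47  0  0  0  0  0  0  0  0  0  0]
 [35  0  0  0 21 18  0  0  0 19 18]
 [16 16  0  0 20 20 22  0  0 17 18]]
ob rows x up, cols y up, 4cm
 [[  0   0   0   0   0   0   0   0   0   0   0]
 [  0   0   0   0   0   0   0   0   0  13   0]
 [  0   0   0   0  39  41  40   0   0  16  17]
 [ 52  65   0  41  41  35  39   0   0  17  16]
 [115 115   0  41  19  18  41  31   0  17  18]
 [112 115   0  40  19  18  40  39   0  17  18]
 [  0   0   0  41  37  22  37  41   0   0   0]
 [  0   0   0  26  40  36  40  40   0  13   0]
 [ 48   0   0   0  40  41  39   0   0   0   0]
 [ 61   0   0   0   0   0   0   0   0   0   0]
 [  0   0  20  19   0   0   0   0  12   0  16]]
```

View pics/crop.png

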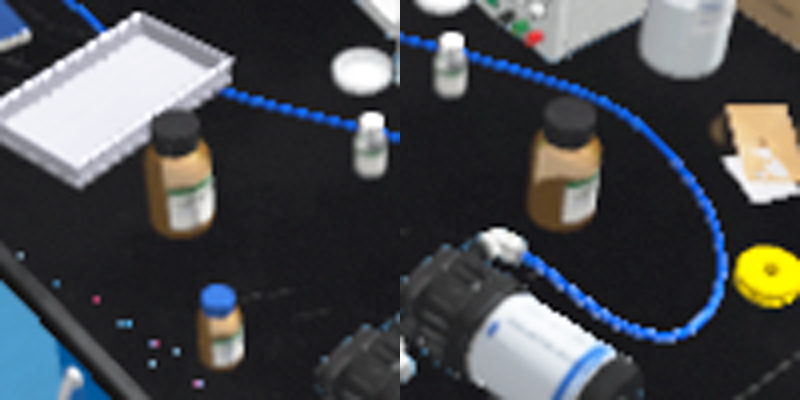

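The crop confirms both: brown body, black cap, tops measured at about 114 mm, and within reach. The blue-capped one is about 75 mm tall and the far one is about 1.5 m away. Next: grasp the nearer bottle (A), lift it and weigh it.

```bash
cat >> h.py <<'E'
def q(deg): a=np.radians(deg)/2; return [np.cos(a),np.sin(a),0,0]
G=.041
TR={"full":(.501,.357),"empty":(.514,-.403)}
def pick(x,y,phi):
    move_ptp([x,y,.19],q(phi)); 
    print("touch",servo_line([x,y,G],rate=.12,contact_N=10))
    move_gripper(.03); print("gap",current_finger_gap(),"grip",current_grip_force(),"z",current_position()[2])
    f0=current_force()[2]; servo_line([x,y,G+.04],rate=.06); sleep(.4)
    f=np.mean([current_force()[2] for _ in range(5)]); print("f0",f0,"lifted",f,"gap",current_finger_gap(),"t",current_clock()); return f
def place(kind,phi):
    x,y=TR[kind]; p=current_position(); servo_line([p[0],p[1],.20],rate=.15)
    move_ptp([x,y,.20],q(phi)); servo_line([x,y,G+.014+.012],rate=.12)
    print("contact",servo_line([x,y,G+.014-.004],rate=.02,contact_N=2.5),"pos",current_position(),"gap",current_finger_gap(),"F",current_force(),"t",current_clock())
E
python3 - <<'E'
from h import *
for p,ph in(((.467,.189),90),((.467,.189),-90),((.615,-.0485),0),((.615,-.0485),180),(TR["full"],102),(TR["full"],12),(TR["full"],192),(TR["empty"],0),(TR["empty"],180),(TR["empty"],90),(TR["empty"],-90)):
    for z in(G,.2):
        j=inverse_kinematics([*p,z],q(ph)); print(p,ph,z,None if j is None else np.round(j,2))
pick(.467,.189,90)
E
```

```text
(0.467, 0.189) 90 0.041 [ 0.25  0.43  1.88 -0.    0.83  0.25]
(0.467, 0.189) 90 0.2 [ 0.25  0.22  1.71 -0.    1.21  0.25]
(0.467, 0.189) -90 0.041 [ 0.25  0.43  1.88 -0.    0.83 -2.89]
(0.467, 0.189) -90 0.2 [ 0.25  0.22  1.71 -0.    1.21 -2.89]
(0.615, -0.0485) 0 0.041 [-0.19  0.55  1.63 -0.    0.96  1.38]
(0.615, -0.0485) 0 0.2 [-0.19  0.38  1.47 -0.    1.29  1.38]
(0.615, -0.0485) 180 0.041 [-0.19  0.55  1.63 -0.    0.96 -1.76]
(0.615, -0.0485) 180 0.2 [-0.19  0.38  1.47 -0.    1.29 -1.76]
(0.501, 0.357) 102 0.041 [ 0.51  0.55  1.63 -0.    0.96  0.3 ]
(0.501, 0.357) 102 0.2 [ 0.51  0.38  1.47 -0.    1.29  0.3 ]
(0.501, 0.357) 12 0.041 [ 0.51  0.55  1.63 -0.    0.96  1.87]
(0.501, 0.357) 12 0.2 [ 0.51  0.38  1.47 -0.    1.29  1.87]
(0.501, 0.357) 192 0.041 [ 0.51  0.55  1.63 -0.    0.96 -1.27]
(0.501, 0.357) 192 0.2 [ 0.51  0.38  1.47 -0.    1.29 -1.27]
(0.514, -0.403) 0 0.041 [-0.77  0.6   1.54 -0.    1.01  0.8 ]
(0.514, -0.403) 0 0.2 [-0.77  0.43  1.39 -0.    1.32  0.8 ]
(0.514, -0.403) 180 0.041 [-0.77  0.6   1.54 -0.    1.01 -2.34]
(0.514, -0.403) 180 0.2 [-0.77  0.43  1.39 -0.    1.32 -2.34]
(0.514, -0.403) 90 0.041 [-0.77  0.6   1.54 -0.    1.01 -0.77]
(0.514, -0.403) 90 0.2 [-0.77  0.43  1.39 -0.    1.32 -0.77]
(0.514, -0.403) -90 0.041 [-0.77  0.6   1.54 -0.    1.01  2.37]
(0.514, -0.403) -90 0.2 [-0.77  0.43  1.39 -0.    1.32  2.37]
touch False
gap 0.05580265874884789 grip 30.006507999496534 z 0.04097360688095646
f0 4.263860022738162 lifted -5.062213234954359 gap 0.05542488415076484 t 5.5083
```

A reads 5.06 N (about 516 g), so it's the full one and goes in the oblong tray.

Run:
```python
from h import *
place("full",102)
c=capture("side"); cv2.imwrite("pics/pl1.png",cv2.resize(c["image"][60:260,180:400],(660,600)))
```

```text
contact True pos [0.50074447 0.35703306 0.05485595] gap 0.05540753095321909 F [-0.82594926  0.21938654  5.04457688] t 9.0417
```

View pics/pl1.png

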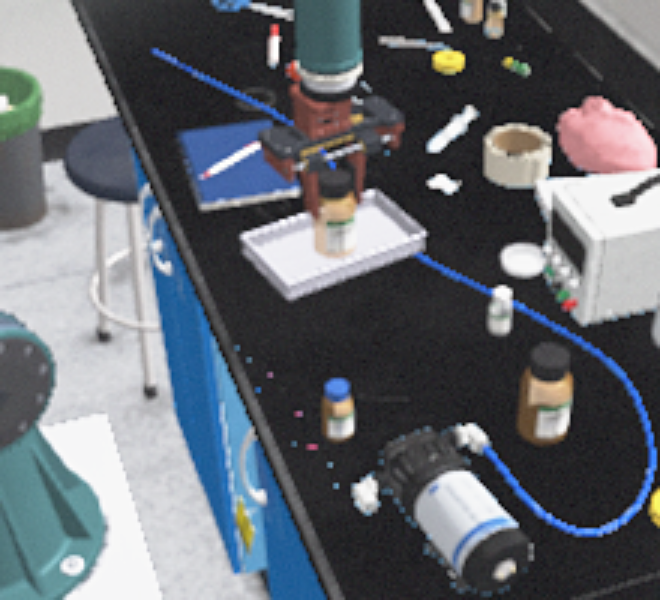

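The bottle stands upright in the oblong tray (crop ~(337,220)), with contact at exactly the expected floor height. I'll release it, then pick up B and check its weight before placing it.

Run:
```python
from h import *
move_gripper(.08); p=current_position(); servo_line([p[0],p[1],.2],rate=.12)
f=pick(.6153,-.0485,0)
if -2.0<f<-.2:
    place("empty",0)
c=capture("side"); cv2.imwrite("pics/pl2.png",c["image"])
```

```text
touch False
gap 0.054772524477309244 grip 30.004935264587402 z 0.04125670400837051
f0 2.541994465850031 lifted 0.3887238200157641 gap 0.054826470070675044 t 15.725
```

View pics/pl2.png

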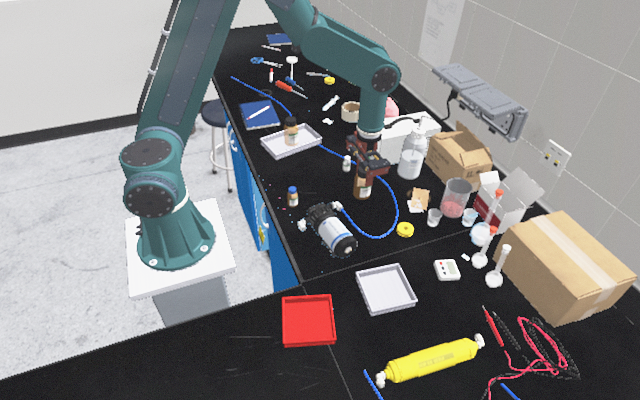

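Bottle A stands in the tray at (291,130). B is between the fingers at (362,187). Its force reading of +0.39 N is a little odd, so I'll check that it's actually lifted and how noisy the sensor is.

Run:
```python
from h import *
F=[]
for _ in range(12): F.append(current_force()[2]); sleep(.05)
print(np.round(F,2),current_finger_gap(),current_position())
for n in("side","scene"):
    c=capture(n)
    for s in silhouettes(n,"bottle_b_center"):
        P=cloud(c,s["region"]); 
        if len(P): print(n,round(s["conf"],2),s["xy"],np.median(P,0).round(3),np.percentile(P[:,2],[1,3,10,97]).round(3))
    if n=="side": cv2.imwrite("pics/b.png",cv2.resize(c["image"][120:220,310:430],(720,600),interpolation=2))
```

```text
[-0.88  0.16 -0.67 -0.98 -1.01 -1.72 -0.24 -0.6  -0.99 -0.59 -0.98  0.12] 0.05473869877982685 [ 0.61528277 -0.04851882  0.08101455]
side 0.77 [291.3, 129.5] [0.495 0.337 0.079] [0.018 0.021 0.031 0.125]
side 0.71 [360.4, 183.7] [ 0.598 -0.066  0.092] [0.043 0.047 0.055 0.151]
```

View pics/b.png

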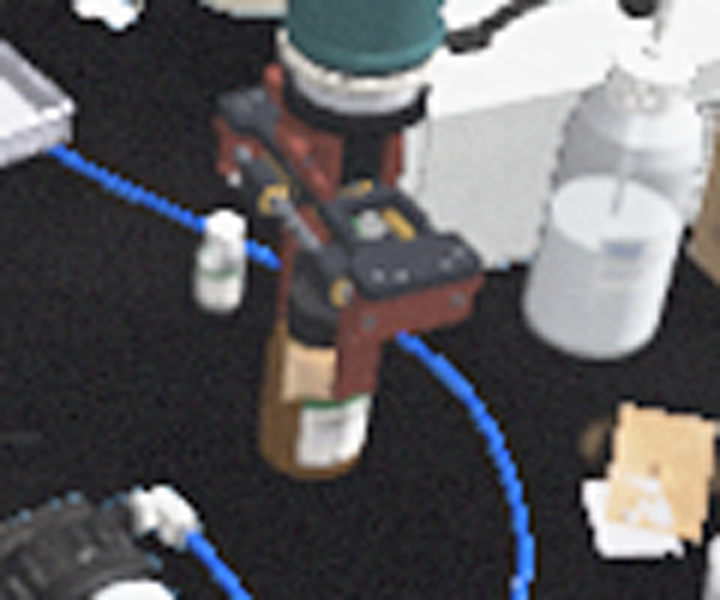

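The bottle is lifted: its lowest points are at about 43 mm, and the crop shows it held clear. The mean is about −0.7 N (70 g), with roughly 0.6 N of sensor noise, so B is empty and goes in the grey square tray.

```bash
sed -i 's/contact_N=2.5/contact_N=4/' h.py
python3 - <<'E'
from h import *
place("empty",0); z=current_position()[2]
if .051<=z<.058:
    move_gripper(.078); p=current_position(); servo_line([p[0],p[1],.22],rate=.12); sleep(.3)
    print("released",current_clock())
A=np.ones((400,640),bool)
for n in("side","scene"):
    c=capture(n); P=cloud(c,A)
    for k in TR: 
        try: print(n,k,fit(P,np.array(TR[k]),lo=.045,hi=.08))
        except Exception as e: print(e)
    if n=="side": cv2.imwrite("pics/end.png",c["image"])
E
```

```text
contact True pos [ 0.51390922 -0.40262174  0.05506062] gap 0.054613405712718596 F [-0.44024636  0.39660827  4.67982043] t 20.75
released 23.1417
side full (array([0.50178784, 0.35703997]), 112, np.float64(0.001891717354680154))
side empty (array([ 0.51311093, -0.40323152]), 170, np.float64(0.0007036628076270108))
scene full (array([0.50230403, 0.35767786]), 114, np.float64(0.0013888241313975496))
scene empty (array([ 0.51325098, -0.40244166]), 172, np.float64(0.000721162737310573))
```

View pics/end.png

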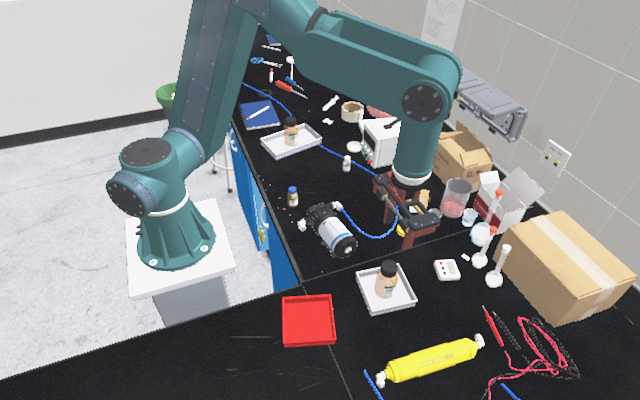

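Both bottles stand upright near the centre of their trays, at (291,130) and (387,280), and the gripper is clear.

```bash
python3 -c "
from bench import *
print(close_job())"
```

```text
the job is handed in; nothing more can be done
None
```

The full bottle (about 516 g) stands upright in the oblong tray and the empty one (about 70 g) in the grey square tray; both were set down gently and the job was handed in at about 23 s of the allowed 64 s.

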